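# Uncap, align and press the service panel of an inspection station's control unit

## Robot

A 6-joint arm with a two-finger parallel gripper is mounted at the origin on the work surface. World frame = base frame: x ahead of the robot, y to its left, z up, the work surface at z = 0. Lengths are in m, angles in rad, forces in N, time in s.
With the tool pointing down it reaches from about 0.375 to 0.975 m from the base axis. Payload 3.8 kg.
Tool frame: the origin (TCP) lies on the centre line of the jaws, within the pads' length; the fingertips stand 14 mm ahead of it and the grasp point (between the pads) lies 5 mm behind it; z points along the fingers, y is the line along which they close (so a half turn about z gives the same grasp; the last joint's range is limited). The gripper opens to 85 mm and grips with 20 to 120 N. Pads are 22 mm wide; open, the fingers measure 114 mm over their backs; the gripper's body (76 mm by 85 mm) begins 54 mm behind the grasp point. The pads swing forward as they close: fully open they stand 13 mm farther back than shut.
Start: joints at [1.247, 0.264, 1.604, -0, 1.274, -0.037], TCP at [0.191, 0.647, 0.245] pointing down, gripper open.
Joint ranges: [-2.63, 2.63], [-0.94, 2.18], [0.31, 2.57], [-1.31, 4.45], [0, 2.66], [-2.55, 2.55]. Speed limits (rad/s): [2.57, 2.57, 3.14, 3.14, 3.14, 3.14].

## Interface

Orientations are given as a rotation vector (axis times angle).
In Python, from workcell import bot, eyes, spot_in gives the robot as it stands.
- The arm moves only by the tool carry_out, never from a script. Its argument "series" is text: rows parted by semicolons, each of 4 numbers parted by spaces: the shift along the world's x, y, z in m, then the turn about the world's z in degrees. In form: tx ty tz roll; .... A call has 1 to 20 rows; each row shifts and turns the commanded pose from where the row before left it; what a row does not reach is not made up. A row lasts 1/8 s, in which the tool goes at most 62.5 mm and 10.7 degrees, less where a joint would pass 70% of its speed; a pose out of reach is approached as far as the arm can. A call is refused whole if a number of a shift passes 0.0625 or a number of a turn 10.7, either way. A call with a gripper value outside its range is refused whole. "jaw" is the gripper command: -1 is shut, 1 is fully open, values between are in proportion, set as the call begins (left out, the last holds). The fingers move at their own pace and stop on an object; "grip_force" is the grip in N (left out, the last holds). Time passes only in rows, so rows that do not move let the fingers close. It gives the time, the measured TCP pose, the force, the opening and the grip force at its end, in the units of the state.
- bot.read_state(): the state, without advancing time (a new reading comes with each control period).
- eyes.read_camera(name): name is "side" or "top"; returns (picture, depth): 384x512x3 uint8, blue, green, red; 384x512 float32, m along the optical axis (not along the pixel's ray), 0 where there is no reading.
- eyes.get_calibration(name): a dict with "K" (3x3 intrinsics, pixels), "distortion" ([k1, k2, p1, p2, k3] as OpenCV has them; the pictures are not rectified), "position" and "rotation" of the camera in the world. Camera axes: x right, y down, z forward; pixel columns grow to the right and rows downward; lengths in m; the calibration is good to about 2 mm. A picture is of the moment at which its call begins. get_calibration takes no time and is no camera call.
- bot.finish_job(): hands the job in; it is judged then, once.
Trained networks look in the newest picture that a camera, given by its name, has taken for a name from the list of things; names that differ only in an ending like _2 or _b are one class to them, and where a whole thing is asked for, a point or a joint stands for the part that bears it (a point fixed in the world has none). Each returns a list of dicts, best first, with "score" (0 to 1); they miss things now and then, are a little off and sometimes report something else, mostly with a low value. They report only what shows in the picture. A call takes as long as a camera call. They do not tell look-alikes from the thing itself.
- spot_in(camera, target): "rect" ([centre column, centre row, width, height] in pixels, round what is visible of it).
The state is a dict: "time": time; "q": joint angles; "joint_vel": joint speeds; "joint_torque": joint torques, N m; "tool_pos": TCP position; "tcp_rot": TCP orientation; "wrist_force": force on the tool from outside, world axes, zero at the start; "torque": the same for the moment, N m; "width": opening from 0.0 (shut) to 1.0 (fully open); "grip_force": force on a finger pad.
Only numpy, scipy, OpenCV 4.12 (cv2) and the standard library are available. Lean on these libraries where they do the work, as an engineer would, in place of code of your own. Each camera call takes 0.05 s, during which the arm holds its last target. There are 200 camera calls.

## Task

Lift the loose clear cap off the quarter-turn fastener on the control unit's grey service panel and set it, knob up, fully home in the round cap holder. Then turn the fastener clockwise until the slot along its wing lines up with the two index lines on the panel, and only after that press the panel all the way down against the frame and finish while still holding it pressed. The panel must not go all the way down before the slot is in line, the cap must not be dropped, and everything else on the table stays where it is.

Things in the scene. Friction and masses are not known exactly. Their poses are not given: they have to be found in the camera images.
- unit: Control unit: low black box fixed to the table, 240 (x) x 320 (y) mm, with an aluminium frame plate on top, its upper face 50 mm above the table. Origin: centre of the underside; z up. A level grey panel, 180 x 260 x 14 mm, lies centred on the frame. On the panel two short dark index lines lie along the unit's y, 31 to 47 mm either side of the fastener's axis.
- panel (a joint): Height of the grey panel above the frame (m): 0.008 at rest, 0 pressed fully down on the frame (hard stop). It slides straight up and down on a springy seal: pushing takes 2 N to start and 8 N to be fully down, wherever it is pushed; it springs back when let go. The panel's top face is 72 mm above the table at rest, 64 mm fully down.
- panel_pad (a point): Centre of the top face of a flat black rubber pad, 44 mm across, 2 mm thick, on the panel at 60 mm from the panel's centre towards the unit's -y: a clear place to press. It goes down with the panel: 74 mm above the table at rest, 66 mm with the panel fully down.
- fastener (a joint): Turn of the fastener (rad), growing clockwise seen from above; 1.571 = slot in line with the index lines. Wing direction = unit yaw minus this value (0: along the unit's x, 1.571: along its y). Starts between 0.15 and 0.85, turns from -0.1 to 1.75 with light friction (0.06 N m), stays where it is left; no stop or detent at 1.571.
- fastener_grip (a point): Middle of the fastener's wing, on its vertical axis, 15 mm above the panel's top. The wing is an aluminium bar 38 mm long, 10 mm thick, its top 26 mm above the panel, with a dark slot line along it, on a flat disc 38 mm across, 4 mm thick. It sits on the panel 70 mm from its centre towards the unit's +y. The point's x axis runs along the wing. Under the cap at the start.
- cap_grip (a point): Middle of the grey knob of the loose clear cap (about 40 g): knob 20 mm across, 26 mm tall, on a clear shell 54 mm across, 34 mm tall, open below (inside 49 mm wide, 30 mm deep). The point is on the cap's axis, 47 mm above the rim, 13 mm below the top; z up. At the start the cap stands over the fastener's wing: lift it straight up 30 mm to clear.
- holder_seat (a point): Centre of the inner floor of the cap holder: a round aluminium well, 62 mm wide inside, 72 mm outside, its rim 21 mm above the table and its floor 6 mm above the table, on a flat steel plate 90 mm square fixed to the table. It stands to one side of the unit, left or right. A cap that is fully home has its rim on this floor and its cap_grip point 47 mm above it.
- tray: Black open tray with white connectors, 90 x 110 x 30 mm, fixed, on the other side of the unit from the holder; not part of the job. Origin: centre of the underside.
- tape: Bystander: roll of white tape lying flat, 64 mm across, 18 mm high, just in front of the unit (nearer the robot). Origin: centre of the underside.
- driver: Bystander: screwdriver lying behind the unit, 170 mm long along its x.
- bottle: Bystander: white bottle, 48 mm across, 120 mm tall. Origin: centre of the underside.
- wrench: Bystander: wrench lying flat, 150 mm long along its x.
- tub: Bystander: open grey tub, 75 x 85 x 40 mm. Origin: centre of the underside.
- mouse: Bystander: black computer mouse, 100 x 58 x 31 mm, on a green mat. Origin: centre of the underside.
Mind the look-alikes: they are no part of the job. Leave any purple look-alike of the part that bears cap_grip alone.

How it is judged:
By the outcome, as a careful person would: the job done as asked, in the order asked, and still so for the second after the job is handed in, while the arm keeps its last pose, push and grip.
It also fails if it takes over 72 s, if anything falls off the work surface, if the arm or the gripper's body presses on something with over 40 N, if the wrist force passes 120 N, or if a joint passes its speed limit or range.

## Working session

There is one attempt and no reset: what is moved stays moved. The work goes in short steps, Python scripts to look and compute and a tool call to move; the robot and the scene stay as the last step left them, time stands still between calls to the robot, and variables do not carry over. Pictures are saved under pics/ and viewed, at most 10 in all, crops included, and the job is handed in when it is done.

Besides the shell and the picture viewer there is one more tool, called after "Emit:" in YAML: its name, and indented under it one key for each argument. carry_out: Moves the arm, as the interface text tells. Its arguments: {"type":"object","properties":{"series":{"type":"string"},"jaw":{"type":"number"},"grip_force":{"type":"number"}},"required":["series"]}

```bash
mkdir -p pics; cat > h.py <<'E'
import numpy as np, cv2
from workcell import bot, eyes, spot_in
def cal(n):
    c=eyes.get_calibration(n); return np.array(c["K"],float),np.array(c["distortion"],float),np.array(c["position"],float),np.array(c["rotation"],float)
def ray(n,uv):
    K,d,p,R=cal(n)
    if R.shape!=(3,3): R=cv2.Rodrigues(R)[0]
    u=cv2.undistortPoints(np.array(uv,float).reshape(-1,1,2),K,d).reshape(-1,2)
    return p,(R@np.c_[u,np.ones(len(u))].T).T
def at_z(n,uv,z):
    p,r=ray(n,uv); return p+r*((z-p[2])/r[:,2])[:,None]
def at_d(n,uv,depth):
    p,r=ray(n,uv); return p+r*np.array([depth[int(round(v)),int(round(u))] for u,v in np.array(uv).reshape(-1,2)])[:,None]
def proj(n,P):
    K,d,p,R=cal(n)
    if R.shape!=(3,3): R=cv2.Rodrigues(R)[0]
    rv=cv2.Rodrigues(R.T)[0]
    return cv2.projectPoints(np.array(P,float).reshape(-1,1,3),rv,-R.T@p,K,d)[0].reshape(-1,2)
E
python3 - <<'E'
from h import *
for n in("top","side"):
    im,d=eyes.read_camera(n); cv2.imwrite(f"pics/{n}0.png",im); np.save(f"{n}0.npy",d)
    c=cal(n); print(n,c[2],c[0][0,0],np.round(c[3],2).tolist())
    for t in("unit","panel_pad","fastener","cap_grip","holder_seat","tray"):
        print(t,[(np.round(r["rect"]).tolist(),round(r["score"],2)) for r in spot_in(n,t)])
s=bot.read_state(); print(s)
E
```

```text
top [0.31786146 0.0141965  1.36748606] 411.2037600102006 [-2.12, 2.16, -0.17]
unit [([255.0, 179.0, 111.0, 92.0], 0.63)]
panel_pad [([253.0, 176.0, 89.0, 73.0], 0.68), ([168.0, 199.0, 38.0, 33.0], 0.45)]
fastener []
cap_grip [([234.0, 179.0, 19.0, 18.0], 0.72), ([183.0, 157.0, 20.0, 20.0], 0.66), ([215.0, 246.0, 16.0, 16.0], 0.6), ([306.0, 243.0, 14.0, 20.0], 0.47)]
holder_seat [([356.0, 205.0, 28.0, 25.0], 0.97), ([270.0, 228.0, 16.0, 19.0], 0.63), ([386.0, 257.0, 35.0, 23.0], 0.4)]
tray [([168.0, 198.0, 36.0, 30.0], 0.8)]
side [-0.13146194 -0.67952705  0.65379559] 350.28171671575456 [-1.96, 0.83, -0.44]
unit [([259.0, 205.0, 121.0, 68.0], 0.85)]
panel_pad [([262.0, 196.0, 93.0, 44.0], 0.57)]
fastener []
cap_grip [([185.0, 217.0, 15.0, 24.0], 0.74), ([231.0, 173.0, 12.0, 18.0], 0.61), ([245.0, 177.0, 19.0, 20.0], 0.6), ([244.0, 256.0, 21.0, 25.0], 0.57)]
holder_seat [([328.0, 271.0, 43.0, 37.0], 0.7), ([134.0, 187.0, 32.0, 18.0], 0.55), ([205.0, 150.0, 12.0, 27.0], 0.39)]
tray [([196.0, 183.0, 36.0, 22.0], 0.79)]
{'time': 0.7, 'q': array([ 1.24710926e+00,  2.63872683e-01,  1.60398572e+00, -4.48963153e-05,
        1.27373183e+00, -3.68624745e-02]), 'joint_vel': array([ 1.31998225e-03,  2.77188848e-03, -1.32684189e-03, -9.28761405e-04,
        5.60432490e-06,  2.71222534e-03]), 'joint_torque': array([-7.11170378e-04, -5.14837217e+01, -3.67613447e+01, -1.95859116e-04,
        3.69638983e-04, -1.56584071e-05]), 'tool_pos': array([0.19095128, 0.64741841, 0.24530587]), 'tcp_rot': array([ 4.48973682e-01,  3.10930200e+00, -8.34636920e-06]), 'wrist_force': array([0.38205139, 0.43616601, 0.1004817 ]), 'torque': array([-0.02828646, -0.03095725, -0.01799559]), 'grip_force': 0.0, 'width': 1.0034155484224723}
```

```bash
ls pics
```

```text
side0.png
top0.png
```

```bash
python3 - <<'E'
import cv2
a=cv2.imread("pics/top0.png")[110:300,130:430]; cv2.imwrite("pics/top0c.png",cv2.resize(a,(780,494),interpolation=cv2.INTER_CUBIC))
a=cv2.imread("pics/side0.png")[130:310,110:370]; cv2.imwrite("pics/side0c.png",cv2.resize(a,(780,540),interpolation=cv2.INTER_CUBIC))
E
```

```text
(no output)
```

View pics/top0c.png

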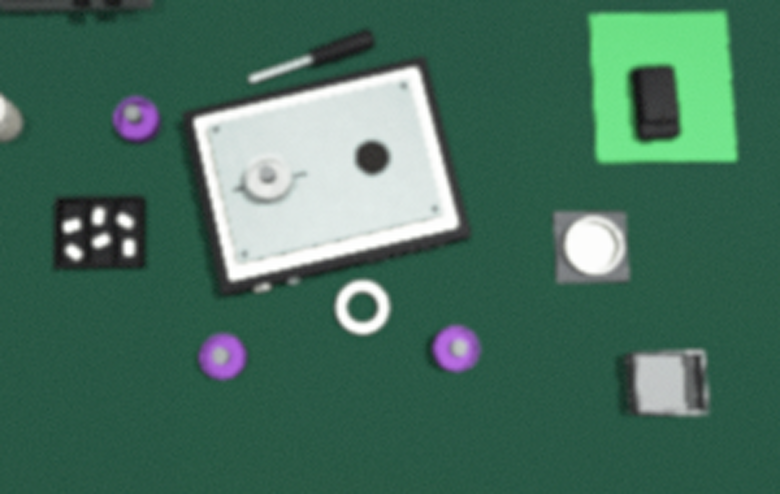

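View pics/side0c.png

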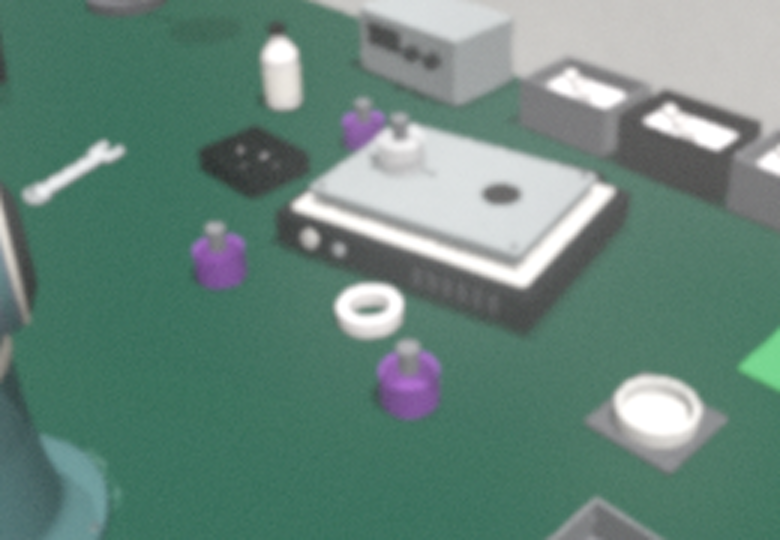

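The top crop shows the clear cap on the panel at full-image pixel (233,177), the pad at (273,170), the holder at (358,205) on the unit's right, and the tape below the unit. Candidates for the cap are the clear one at (233,177) and the purple ones at (182,155), (215,246) and (306,244). I choose the clear one, because it stands on the panel between the index lines. The side crop agrees, with the clear cap on the panel at about (243,175).

```bash
python3 - <<'E'
from h import *
f=lambda pts:[(x/2.6+130,y/2.6+110) for x,y in pts]
np.set_printoptions(precision=4,suppress=True)
fr=at_z("top",f([(192,120),(420,66),(460,230),(228,283)]),.05)
print("frame",fr,fr.mean(0)); 
print("len",[np.linalg.norm(fr[i]-fr[(i+1)%4]) for i in range(4)])
for i,j in((1,0),(2,3)):
    v=fr[j]-fr[i]; print("yaw",np.degrees(np.arctan2(-v[0],v[1])))
print("pad",at_z("top",f([(372,157)]),.074)); 
print("idx",at_z("top",f([(238,188),(300,174)]),.072))
print("knobtop",at_z("top",f([(267,173)]),.132))
print("holder rim",at_z("top",f([(594,245)]),.021))
g=lambda pts:[(x/3+110,y/3+130) for x,y in pts]
print("side: pad",at_z("side",g([(502,194)]),.074),"knobtop",at_z("side",g([(401,120)]),.132),"holder",at_z("side",g([(657,405)]),.021))
d=np.load("top0.npy"); print("depth pts",at_d("top",[(232.7,176.9),(273,170.4),(357.7,204.6),(265,185)],d))
E
```

```text
frame [[ 0.6445  0.1883  0.05  ]
 [ 0.7103 -0.1018  0.05  ]
 [ 0.4987 -0.1454  0.05  ]
 [ 0.4374  0.143   0.05  ]] [0.5727 0.021  0.05  ]
len [np.float64(0.29748332744632716), np.float64(0.21606750859854132), np.float64(0.2948870637707878), np.float64(0.21200647298291975)]
yaw 12.778659052860242
yaw 11.996536822043387
pad [[ 0.5881 -0.0372  0.074 ]]
idx [[0.5523 0.1285 0.072 ]
 [0.5686 0.052  0.072 ]]
knobtop [[0.5588 0.0891 0.132 ]]
holder rim [[ 0.4808 -0.3175  0.021 ]]
side: pad [[ 0.5863 -0.0402  0.074 ]] knobtop [[0.5561 0.0813 0.132 ]] holder [[ 0.4795 -0.3176  0.021 ]]
depth pts [[ 0.5576  0.089   0.1326]
 [ 0.5887 -0.037   0.0707]
 [ 0.4814 -0.3185  0.0063]
 [ 0.5399 -0.0102  0.0798]]
```

Emit:
carry_out:
  series: "0.02 -0.03 0 0;0.03 -0.046 0 0;0.03 -0.046 0 0;0.03 -0.046 0 0;0.03 -0.046 0 0;0.03 -0.046 0 0;0.03 -0.046 0 0;0.03 -0.046 0 0;0.03 -0.046 0 0;0.03 -0.046 0 0;0.03 -0.046 0 0;0.03 -0.046 0 0;0.027 -0.04 0 0;0.02 -0.028 -0.02 0;0 0 -0.02 0;0 0 0 0;0 0 0 0"
  jaw: 1
  grip_force: 30

```text
time: 2.82
tool_pos: [0.5876, 0.0444, 0.2056]
tcp_rot: [-0.447, -3.109, -0.0]
wrist_force: [-0.1, 1.2, 0.1]
width: 1.002
grip_force: 0.0
```

```bash
python3 - <<'E'
from h import *
np.set_printoptions(precision=4,suppress=True)
s=bot.read_state(); print(s["time"],s["tool_pos"],s["tcp_rot"],s["q"])
im,d=eyes.read_camera("side"); cv2.imwrite("pics/side1.png",im)
print([(np.round(r["rect"],1).tolist(),round(r["score"],2)) for r in spot_in("side","cap_grip")])
print(proj("side",[[.558,.089,.132],[.558,.089,.106],[.558,.089,.119],s["tool_pos"]]))
im=im[110:210,180:320]; cv2.imwrite("pics/side1c.png",cv2.resize(im,(784,560),interpolation=cv2.INTER_CUBIC))
E
```

```text
2.825 [0.5876 0.0444 0.2056] [-0.4471 -3.1095 -0.0004] [ 0.033   0.1314  1.8363  0.0003  1.174  -1.2523]
[([261.8, 194.1, 94.0, 47.6], 0.75), ([244.1, 177.2, 14.7, 20.5], 0.72), ([246.0, 255.9, 14.6, 23.4], 0.71), ([232.1, 169.8, 14.5, 17.5], 0.63), ([135.0, 185.9, 37.4, 17.1], 0.54), ([183.2, 216.9, 15.1, 20.7], 0.51)]
[[242.4862 169.0961]
 [242.8153 176.0604]
 [242.6516 172.5976]
 [257.9572 149.5126]]
```

View pics/side1c.png

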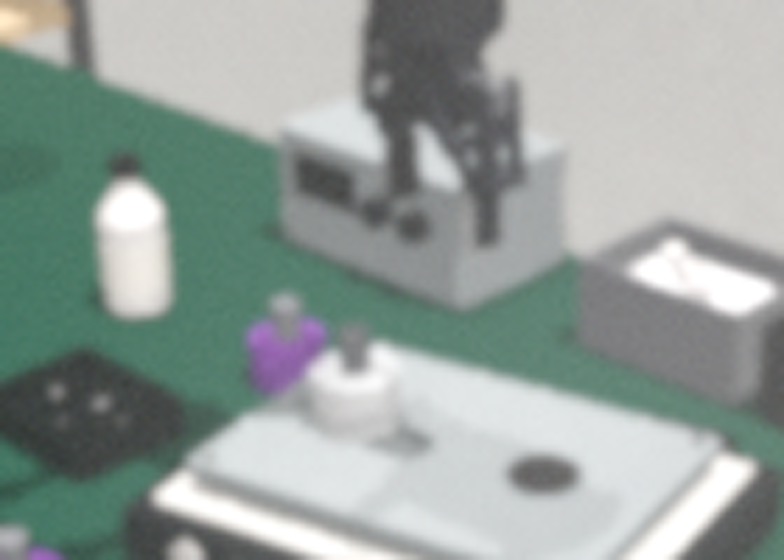

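The crop shows the clear cap with its knob top at full-image pixel (243,169), which matches the projection of my estimate. The purple look-alike is separate, behind it at (231,165).

Emit:
carry_out:
  series: "-0.015 0.022 0 0;-0.0146 0.0216 0 0;0 0 -0.02 0;0 0 -0.02 0;0 0 -0.02 0;0 0 -0.015 0;0 0 -0.007 0;0 0 0 0;0 0 0 0"

```text
time: 4.05
tool_pos: [0.559, 0.087, 0.124]
tcp_rot: [0.449, 3.108, 0.0]
wrist_force: [-0.1, -0.1, -0.2]
width: 1.003
grip_force: 0.0
```

```bash
python3 - <<'E'
from h import *
np.set_printoptions(precision=4,suppress=True)
s=bot.read_state(); print(s["time"],s["tool_pos"],s["wrist_force"])
im,d=eyes.read_camera("side")
im=im[140:195,205:285]; cv2.imwrite("pics/side2c.png",cv2.resize(im,(800,550),interpolation=cv2.INTER_CUBIC))
E
```

```text
4.05 [0.559 0.087 0.124] [-0.0785 -0.0951 -0.1652]
```

View pics/side2c.png

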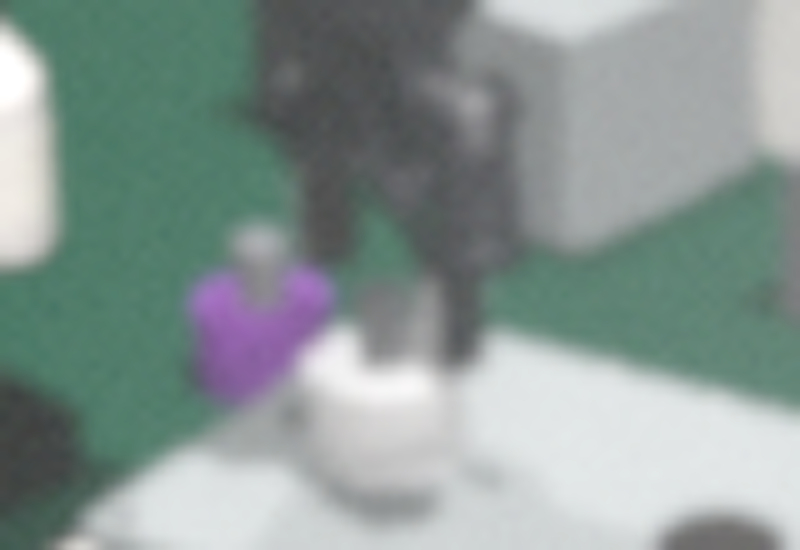

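The crop shows the open fingers straddling the clear cap's knob, with tips at about crop (325,255) and (460,360) and the knob at (390,310) between them. I close now.

Emit:
carry_out:
  series: "0 0 0 0;0 0 0 0;0 0 0 0;0 0 0 0;0 0 0 0;0 0 0 0;0 0 0 0;0 0 0 0"
  jaw: -1
  grip_force: 35

```text
time: 5.1
tool_pos: [0.5584, 0.0871, 0.1234]
tcp_rot: [0.449, 3.109, 0.0]
wrist_force: [0.2, 0.7, 1.4]
width: 0.219
grip_force: 34.1
```

Emit:
carry_out:
  series: "0 0 0.01 0;0 0 0.015 0;0 0 0.02 0;0 0 0.02 0;0 0 0.02 0;0 0 0.015 0;-0.005 -0.025 0 0;-0.008 -0.042 0 0;-0.008 -0.042 0 0;-0.008 -0.042 0 0;-0.008 -0.042 0 0;-0.008 -0.042 0 0;-0.008 -0.042 0 0;-0.008 -0.042 0 0;-0.008 -0.042 0 0;-0.006 -0.03 0 0;-0.002 -0.014 0 0;0 0 -0.03 0;0 0 -0.03 0;0 0 0 0"

```text
time: 7.6
tool_pos: [0.4796, -0.3159, 0.1605]
tcp_rot: [-0.447, -3.104, -0.005]
wrist_force: [-0.3, -0.7, 0.9]
width: 0.219
grip_force: 34.4
```

```bash
python3 - <<'E'
from h import *
np.set_printoptions(precision=4,suppress=True)
s=bot.read_state(); print(s["time"],s["tool_pos"],s["wrist_force"],s["width"],s["grip_force"])
im,d=eyes.read_camera("side"); im2,d2=eyes.read_camera("top"); cv2.imwrite("pics/top3.png",im2)
for n in("side","top"):
    for t in("holder_seat","fastener"): print(n,t,[(np.round(r["rect"],1).tolist(),round(r["score"],2)) for r in spot_in(n,t)][:3])
x,y,z=s["tool_pos"]
print("side px grip, holder c, cap rim c",proj("side",[[x,y,z],[.481,-.318,.021],[x,y,z-.051-.006]]))
a=cv2.resize(im[180:310,270:400],(520,520),interpolation=cv2.INTER_CUBIC)
b=cv2.resize(im2[150:210,205:285],(800,600),interpolation=cv2.INTER_CUBIC)
cv2.imwrite("pics/s3.png",a);cv2.imwrite("pics/t3.png",b)
E
```

```text
7.6 [ 0.4796 -0.3159  0.1605] [-0.339  -0.6674  0.9257] 0.2187100799093168 34.3607497215271
side holder_seat [([328.8, 269.6, 45.1, 30.9], 0.79)]
side fastener [([244.5, 182.6, 10.0, 6.2], 0.44)]
top holder_seat [([351.8, 205.9, 19.4, 27.0], 0.95)]
top fastener [([233.6, 178.3, 10.6, 14.2], 0.59)]
side px grip, holder c, cap rim c [[333.2632 220.9107]
 [329.4729 264.787 ]
 [331.2331 239.6626]]
```

View pics/s3.png

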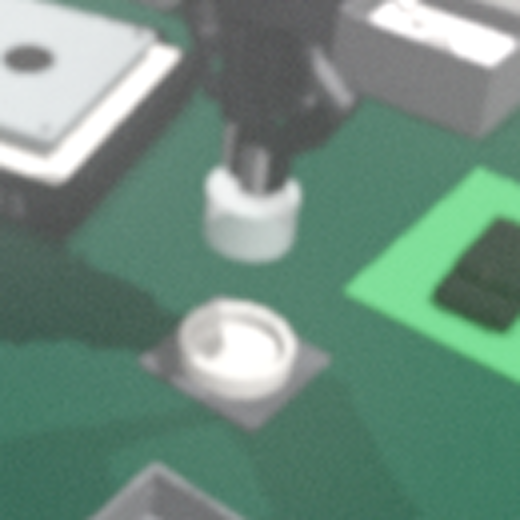

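View pics/t3.png

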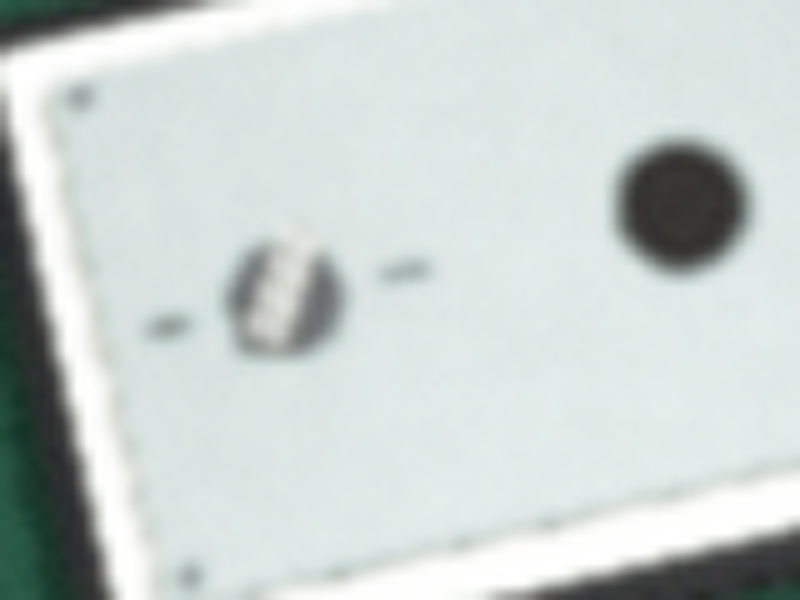

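The side crop shows the cap upright in the jaws, shell at crop x 205–300, above the holder at x 180–297. The top crop shows the uncovered wing at crop (283,298), running toward the upper right, and the index lines at (167,327) and (406,270). I lower partway and fit the cap and holder outlines in the same picture.

Emit:
carry_out:
  series: "0 0 -0.02 0;0 0 -0.02 0;0 0 -0.02 0;0 0 -0.01 0;0 0 0 0;0 0 0 0"

```text
time: 8.65
tool_pos: [0.4818, -0.3183, 0.0937]
tcp_rot: [0.449, 3.109, -0.001]
wrist_force: [-0.2, -0.8, -0.0]
width: 0.215
grip_force: 34.4
```

```bash
python3 - <<'E'
from h import *
np.set_printoptions(precision=4,suppress=True)
s=bot.read_state(); print(s["time"],s["tool_pos"],s["wrist_force"],s["width"])
im,d=eyes.read_camera("side"); cv2.imwrite("pics/side4.png",im)
x,y,z=s["tool_pos"]; rz=z-.0514
t=np.linspace(0,2*np.pi,60); ring=lambda cx,cy,r,zz:np.c_[cx+r*np.cos(t),cy+r*np.sin(t),0*t+zz]
big=cv2.resize(im[190:300,270:390],(720,660),interpolation=cv2.INTER_CUBIC)[:600]
def dr(P,c): cv2.polylines(big,[np.int32(((proj("side",P)-[270,190]+.5)*6))],True,c,1)
dr(ring(x,y,.027,rz),(0,0,255));dr(ring(x,y,.027,rz+.034),(0,0,255))
dr(ring(.481,-.318,.036,.021),(255,0,0));dr(ring(.481,-.318,.036,.003),(255,0,0))
dr(ring(.481,-.318,.031,.021),(255,0,0))
cv2.imwrite("pics/s4.png",big)
im2,d2=eyes.read_camera("top"); cv2.imwrite("pics/top4.png",im2)
E
```

```text
8.65 [ 0.4818 -0.3183  0.0937] [-0.2269 -0.8219 -0.0407] 0.21494200324077078
```

View pics/s4.png

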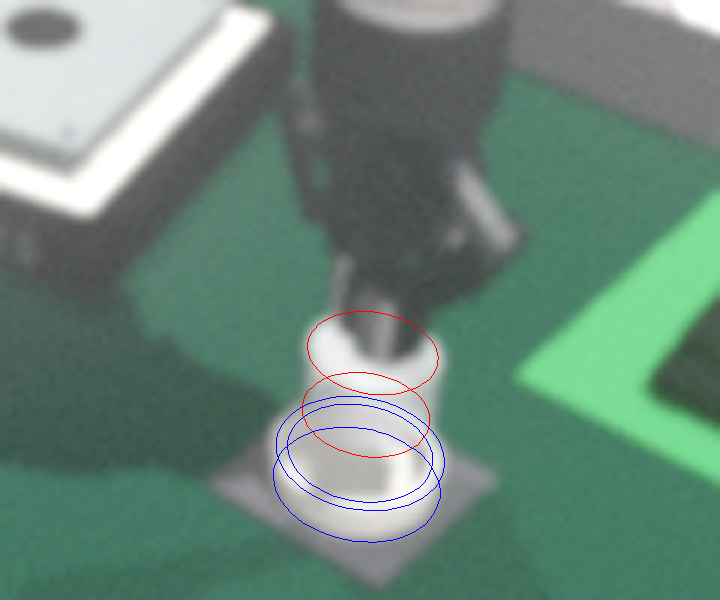

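The overlay shows the cap shell at crop x ~305–440 and the holder ring at ~270–442, so the two are concentric to about 2 mm. I apply a small correction and descend, watching the force.

Emit:
carry_out:
  series: "-0.001 0.0015 0 0;0 0 -0.01 0;0 0 -0.008 0;0 0 -0.006 0;0 0 -0.003 0;0 0 0 0;0 0 0 0"

```text
time: 9.62
tool_pos: [0.4805, -0.3166, 0.0665]
tcp_rot: [0.449, 3.109, -0.0]
wrist_force: [0.9, 0.6, -0.8]
width: 0.215
grip_force: 34.4
```

Emit:
carry_out:
  series: "0 0 -0.004 0;0 0 -0.003 0;0 0 -0.002 0;0 0 0 0;0 0 0 0"

```text
time: 10.25
tool_pos: [0.4802, -0.3164, 0.0576]
tcp_rot: [-0.449, -3.109, -0.0]
wrist_force: [-1.2, 1.2, 4.5]
width: 0.222
grip_force: 34.8
```

Emit:
carry_out:
  series: "0 0 0 0;0 0 0 0;0 0 0 0;0 0 0 0;0 0 0.01 0;0 0 0.02 0;0 0 0.04 0;0 0 0.05 0;0 0 0.03 0;0 0 0 0;0 0 0 0"
  jaw: 1

```text
time: 11.62
tool_pos: [0.4801, -0.3163, 0.2075]
tcp_rot: [0.449, 3.109, -0.0]
wrist_force: [-0.2, 0.3, -1.3]
width: 0.998
grip_force: 0.0
```

```bash
python3 - <<'E'
from h import *
np.set_printoptions(precision=4,suppress=True)
s=bot.read_state(); print(s["time"],s["tool_pos"],s["q"],s["wrist_force"],s["width"])
im,d=eyes.read_camera("side")
big=cv2.resize(im[200:300,270:390],(720,600),interpolation=cv2.INTER_CUBIC)
q=(proj("side",[[.48,-.3165,.066],[.48,-.3165,.040]])-[270,200]+.5)*6; print(q)
cv2.imwrite("pics/s5.png",big)
# fastener geometry from the top picture taken with panel clear
im=cv2.imread("pics/top4.png")
g=im[165:195,215:255].astype(float).mean(2)
f=lambda p:[(x/10+205-.45,y/10+150-.45) for x,y in p]
idx=at_z("top",f([(167,327),(406,270)]),.072); w=at_z("top",f([(260,340),(300,243)]),.098); dc=at_z("top",f([(286,298)]),.076)
v=idx[0]-idx[1]; print("idx",idx.mean(0),"line dir deg",np.degrees(np.arctan2(v[1],v[0])))
v=w[1]-w[0]; print("wing",w,w.mean(0),np.degrees(np.arctan2(v[1],v[0])),"disc",dc)
E
```

```text
11.625 [ 0.4801 -0.3163  0.2075] [-0.6259  0.1028  1.8645  0.      1.1742 -1.9098] [-0.1787  0.3021 -1.2917] 0.9977282118703547
[[364.433  311.1216]
 [359.2933 357.9157]]
idx [0.5612 0.0911 0.072 ] line dir deg 102.7295057763869
wing [[0.5432 0.098  0.098 ]
 [0.574  0.0852 0.098 ]] [0.5586 0.0916 0.098 ] -22.519471740411376 disc [[0.5606 0.0911 0.076 ]]
```

View pics/s5.png

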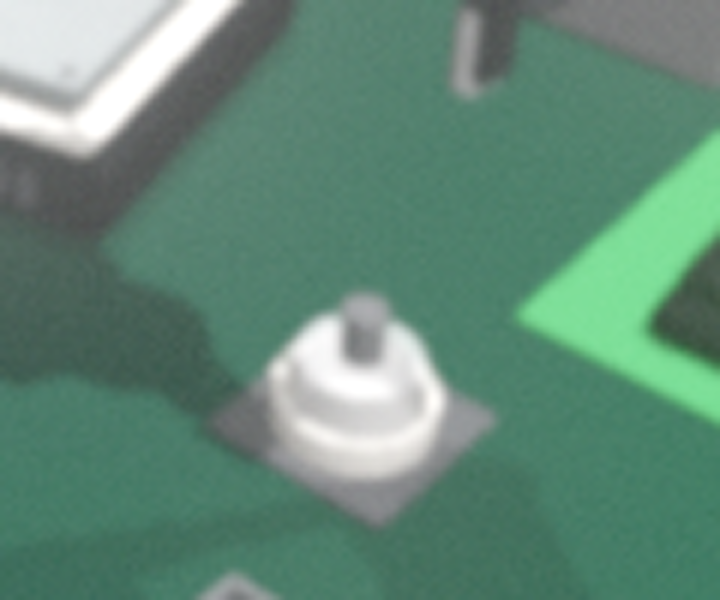

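The crop shows the cap upright with its knob up, seated in the well with its knob top at crop (366,300) and the shell ring even inside the rim. Next is the fastener: wing direction about −22.5°, unit yaw about 12.5°.

Emit:
carry_out:
  series: "0.004 0.02 0 0;0.008 0.04 0 0;0.009 0.045 0 -2;0.009 0.045 0 -2;0.009 0.045 0 -2;0.009 0.045 0 0;0.009 0.045 0 0;0.009 0.045 0 0;0.009 0.045 0 0;0.006 0.025 0 0;0.002 0.0058 0 0;0 0 -0.03 0;0 0 -0.03 0;0 0 0 0;0 0 0 0"
  grip_force: 20

```text
time: 13.55
tool_pos: [0.5635, 0.089, 0.1479]
tcp_rot: [0.612, 3.081, -0.0]
wrist_force: [-1.2, -0.2, -0.0]
width: 1.002
grip_force: 0.0
```

```bash
python3 - <<'E'
from h import *
np.set_printoptions(precision=4,suppress=True)
s=bot.read_state(); print(s["time"],s["tool_pos"],s["tcp_rot"],s["q"])
# cap height in holder via top depth
im,d=eyes.read_camera("top"); p=proj("top",[.48,-.3165,.066])[0]; c,r=p.round().astype(int)
P=np.array([at_d("top",[(cc,rr)],d)[0] for rr in range(r-3,r+4) for cc in range(c-3,c+4)]); k=P[P[:,2]>.058]; print("knob top",k.mean(0),len(k),np.sort(P[:,2])[-8:])
# yaw from frame outline
t=cv2.imread("pics/top4.png"); m=(t.min(2)>150).astype(np.uint8); m[:, :195]=0; m[:,320:]=0; m[:125]=0; m[225:]=0
cs=max(cv2.findContours(m,0,1)[0],key=cv2.contourArea).reshape(-1,2)
W=at_z("top",cs,.05)[:,:2]; R=cv2.minAreaRect(W.astype(np.float32)*1000); print(R)
E
```

```text
13.55 [0.5635 0.089  0.1479] [ 0.6119  3.0812 -0.0001] [ 0.113   0.1486  1.9301 -0.0001  1.0626 -1.0657]
knob top [ 0.4811 -0.3174  0.0661] 34 [0.0686 0.0687 0.0688 0.0689 0.0689 0.0705 0.0707 0.0711]
((575.8895874023438, 22.384521484375), (215.08326721191406, 294.97393798828125), 12.454798698425293)
```

Emit:
carry_out:
  series: "-0.0035 0.001 0 0;0 0 -0.02 0;0 0 -0.018 0;0 0 -0.01 0;0 0 -0.006 0;0 0 0 0;0 0 0 0"

```text
time: 14.48
tool_pos: [0.5604, 0.0904, 0.0938]
tcp_rot: [0.611, 3.081, 0.0]
wrist_force: [0.1, 0.5, -0.2]
width: 0.997
grip_force: 0.0
```

```bash
python3 - <<'E'
from h import *
np.set_printoptions(precision=4,suppress=True)
s=bot.read_state(); print(s["time"],s["tool_pos"],s["wrist_force"])
im,d=eyes.read_camera("side")
im=im[145:200,205:285]; cv2.imwrite("pics/s6.png",cv2.resize(im,(800,550),interpolation=cv2.INTER_CUBIC))
print((proj("side",[[.56,.09,.098],[.56,.09,.076],s["tool_pos"]])-[205,145]+.5)*10)
E
```

```text
14.475 [0.5604 0.0904 0.0938] [ 0.0808  0.4682 -0.1906]
[[386.4617 333.6688]
 [389.1488 390.9539]
 [386.9627 343.988 ]]
```

View pics/s6.png

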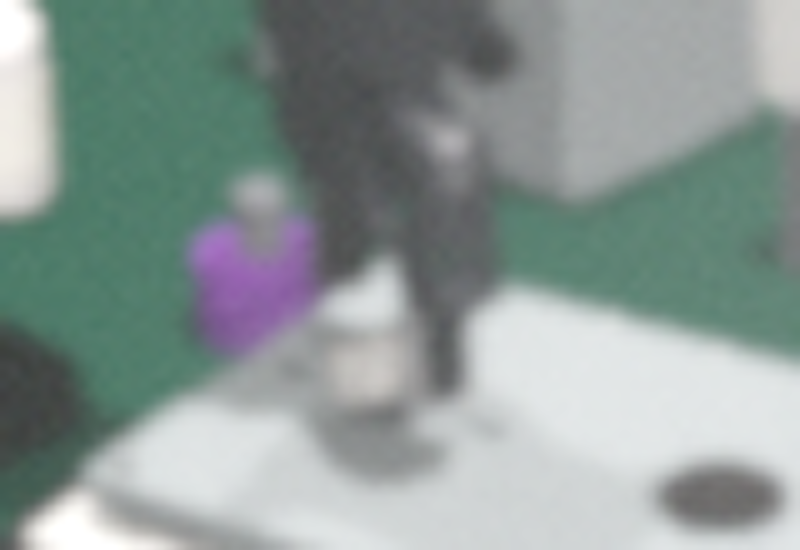

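The crop shows the wing at crop (370,365) between the open fingers, tips at about (340,275) and (440,390), with no contact. I close on it.

Emit:
carry_out:
  series: "0 0 0 0;0 0 0 0;0 0 0 0;0 0 0 0;0 0 0 0;0 0 0 0;0 0 0 0;0 0 0 0"
  jaw: -1
  grip_force: 20

```text
time: 15.52
tool_pos: [0.5604, 0.0911, 0.0935]
tcp_rot: [0.611, 3.081, 0.002]
wrist_force: [2.8, 5.0, -1.1]
width: 0.111
grip_force: 26.9
```

Emit:
carry_out:
  series: "0.0003 0.0006 0 -3;0 0 0 -5;0 0 0 -5;0 0 0 -5;0 0 0 -5;0 0 0 -5;0 0 0 -5;0 0 0 -5;0 0 0 -5;0 0 0 -5;0 0 0 -4;0 0 0 -3.1;0 0 0 0;0 0 0 0;0 0 0 0"

```text
time: 17.4
tool_pos: [0.5596, 0.0905, 0.0931]
tcp_rot: [-1.966, -2.45, 0.002]
wrist_force: [-1.7, -1.2, 2.4]
width: 0.108
grip_force: 27.4
```

Emit:
carry_out:
  series: "0 0 0 0;0 0 0 0;0 0 0 0;0 0 0 0;0 0 0.02 0;0 0 0.04 0;0 0 0.04 0;0.005 -0.03 0.01 0;0.005 -0.05 0 0;0.005 -0.05 0 0;0.005 -0.05 0 0;0.005 -0.03 0 0;0 0 0 0;0 0 0 0"
  jaw: 1

```text
time: 19.15
tool_pos: [0.5849, -0.1186, 0.2031]
tcp_rot: [-1.967, -2.449, -0.0]
wrist_force: [0.4, 0.2, 0.3]
width: 0.996
grip_force: 0.0
```

```bash
python3 - <<'E'
from h import *
np.set_printoptions(precision=4,suppress=True)
s=bot.read_state(); print(s["time"],s["tool_pos"])
im,d=eyes.read_camera("top"); cv2.imwrite("pics/top7.png",im)
a=cv2.resize(im[160:200,208:261],(795,600),interpolation=cv2.INTER_CUBIC)
cv2.imwrite("pics/t7.png",a)
E
```

```text
19.15 [ 0.5849 -0.1186  0.2031]
```

View pics/t7.png

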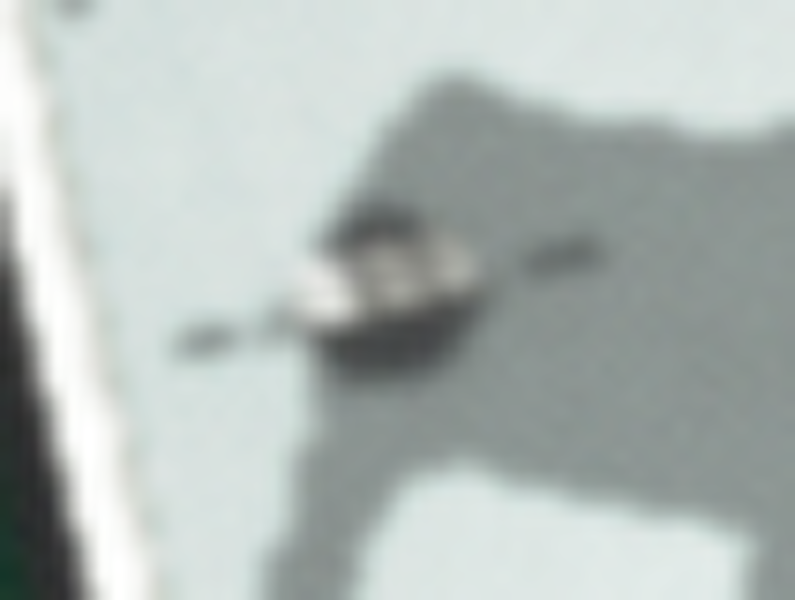

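The crop shows the wing from (305,305) to (478,263), which is 13.6° in the image. The index marks at (205,343) and (567,255) give 13.7°, so the slot is in line. Now I go to the pad with the jaws shut.

Emit:
carry_out:
  series: "0.0013 0.04 0 0;0.0013 0.0406 0 0;0 0 0 0;0 0 0 0;0 0 -0.02 0;0 0 -0.03 0;0 0 -0.03 0;0 0 -0.02 0;0 0 -0.008 0;0 0 0 0;0 0 0 0"
  jaw: -1

```text
time: 20.58
tool_pos: [0.5888, -0.0386, 0.0965]
tcp_rot: [1.966, 2.448, 0.002]
wrist_force: [-0.0, 0.1, 0.7]
width: 0.001
grip_force: 0.0
```

Emit:
carry_out:
  series: "0 0 -0.004 0;0 0 -0.004 0;0 0 -0.003 0;0 0 -0.003 0;0 0 -0.002 0;0 0 0 0;0 0 0 0"

```text
time: 21.45
tool_pos: [0.5883, -0.0385, 0.0805]
tcp_rot: [1.966, 2.449, 0.001]
wrist_force: [-1.4, -0.0, 7.7]
width: 0.001
grip_force: 3.7
```

Emit:
carry_out:
  series: "0 0 -0.0005 0;0 0 -0.0005 0;0 0 0 0;0 0 0 0"

```text
time: 21.95
tool_pos: [0.5883, -0.0385, 0.08]
tcp_rot: [1.966, 2.449, 0.001]
wrist_force: [-3.1, 0.0, 10.2]
width: -0.001
grip_force: 5.3
```

Emit:
carry_out:
  series: "0 0 -0.0005 0;0 0 -0.0005 0;0 0 0 0;0 0 0 0"

```text
time: 22.45
tool_pos: [0.5883, -0.0385, 0.0799]
tcp_rot: [1.966, 2.449, 0.001]
wrist_force: [-5.6, 0.8, 15.6]
width: 0.004
grip_force: 8.0
```

```bash
python3 - <<'E'
from h import *
s=bot.read_state(); print(s["time"],s["tool_pos"],s["wrist_force"])
print(bot.finish_job())
E
```

```text
22.45 [ 0.58833655 -0.03849253  0.07994535] [-5.5893166   0.78166658 15.61209877]
the job is handed in; nothing more can be done
None
```

I handed the job in at 22.5 s of the 72 s allowed: the cap is home in the holder with its knob up, the fastener slot is in line with the index lines, and the panel was then pressed fully down and is still held at about 16 N.

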